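# Seat the thermometer probe and log the reading

## Task

Take the thermometer probe (the tallest thing in the small wooden rack, with a straight handle and a thin bare steel shaft) and push its shaft fully home in the one narrow well of the heating block, so that its collar sits flush on the block. Only then squeeze the trigger of the pistol-grip reader in the bench stand all the way in to log the temperature, and let it spring back. Leave the probe standing in the block, the tube and pipette in the rack, and the glassware and tools on the bench where they stand.

Things in the scene. Friction and masses are not known exactly. Their poses are not given: they have to be found in the camera images.
- probe: Thermometer probe, round, 165 mm long, 90 g. Origin at the shaft's lower tip, z up. Steel shaft 8 mm thick from 0 to 85 mm (lowest 5 mm tapered), steel collar 28 mm wide from 85 to 90, white handle 24 mm thick from 90 to 155 (grip here, any yaw), grey cap to 165. It first hangs upright by the collar in a rack hole, tip 10 mm above the bench; lift it 90 mm to clear the rack.
- rack: Fixed wooden rack, 224 mm along its x, 64 mm along its y, top at 95 mm. Origin under its centre, z up. Four 12 mm holes in a row along x at -67.5, -22.5, +22.5, +67.5 mm; probe, tube and pipette hang in the first, second and fourth in any order. The row lies roughly along the world's x.
- block: Fixed heating block left or right of the rack: white housing 130 mm (x) by 160 mm (y), bare aluminium in the middle, top at 100 mm. Origin under its centre, z up, dark window on the -x front. Four wide tube wells (16 mm) at x -17 and 17, y -5 and -42 mm; two stoppered tubes stand in the y -42 pair, up to 130 mm high. The one narrow well is apart, towards the +y end.
- well (a point): Centre of the mouth of the narrow well, at x 0, y +45 mm, height 100 mm of the block; axes as the block's. Upright hole 11 mm wide, 3 mm chamfer, 88 mm deep. The probe is home when its collar rests on the top, its tip 85 mm below this point.
- reader: Fixed pistol-grip reader lying on its side in a stand, across the rack from the block. Origin under the stand at bench height, z up. Grey barrel 50 (x) by 140 mm (y) centred at x +55 mm, height 46 to 92. The grip is a level bar from the barrel to x -80 mm, y -26 to 0, height 54 to 84, free space below it in front of the stand. Bare metal trigger blade beside it on its +y side.
- grip_back (a point): Point on the back face of the reader's grip (x -19, y -26 mm, height 69 mm), opposite the trigger, where the other finger backs up the squeeze; axes as the reader's.
- trigger_face (a point): Point on the outer (+y) face of the trigger blade, 45 mm from its hinge, 17 mm from its free end, height 69 mm; moves with the trigger. Released it is at x -19, y +20 mm of the reader (46 mm from grip_back); squeezed it is about 14 mm nearer the grip. The blade is 62 mm long, 8 mm thick, 22 mm high and runs along the grip.
- trigger (a joint): Trigger angle in rad: 0 released, 0.33 fully squeezed (stop), moving towards the grip (reader's -y). Upright hinge by the barrel at x +26, y +16 mm of the reader. Sprung: about 3 N at trigger_face to start, 7 N at the stop; springs back by itself.
- tube: A bystander: thin glass tube with a dark rubber stopper 20 mm wide, hanging in the rack, its top 20 mm above the rack. Origin 10 mm above the bench at its lower end.
- pipette: A bystander: thin glass pipette with a rounded rubber bulb 26 mm wide, hanging in the rack, its top 40 mm above the rack. Origin at its lower tip.
- cylinder: A bystander: glass measuring cylinder, 194 mm tall, foot 64 mm wide, beyond the rack. Origin under its centre.
- flask: A bystander: amber conical flask, 120 mm tall, 84 mm wide, beyond the rack. Origin under its centre.
- beaker: A bystander: glass beaker, 85 mm tall, 72 mm wide, near left. Origin under its centre.
- dish: A bystander: white dish, 20 mm tall, 90 mm wide, near the robot, left of the rack. Origin under its centre.
- reagent: A bystander: amber bottle, 120 mm tall, 60 mm wide, far left. Origin under its centre.
- tongs: A bystander: steel tongs 200 mm long, lying flat near right. Origin at their middle.

How it is judged:
By the outcome, as a careful person would: the job done as asked, in the order asked, and still so for the second after the job is handed in, with the robot touching nothing.
It also fails if it takes over 59 s, if anything falls off the work surface, if the arm or the gripper's body presses on something with over 40 N, if the wrist force passes 120 N, or if a joint passes its speed limit or range.

## Robot

A 6-joint arm with a two-finger parallel gripper is mounted at the origin on the work surface. World frame = base frame: x ahead of the robot, y to its left, z up, the work surface at z = 0. Lengths are in mm, angles in rad, forces in N, time in s.
With the tool pointing down it reaches from about 325 to 850 mm from the base axis. Payload 4.4 kg.
Tool frame: the origin (TCP) lies at the very end of the fingers, on their centre line; the grasp point (between the pads) lies 19 mm behind it; y points along the fingers, z is the direction in which the jaws open and shut, and the axes are right-handed (so a half turn about y gives the same grasp; the last joint's range is limited). The gripper opens to 94 mm and grips with 3 to 60 N. Pads are 16 mm wide; open, the fingers measure 119 mm over their backs; the gripper's body (75 mm by 177 mm) begins 78 mm behind the grasp point.
Start: joints at [-1.413, 0.207, 1.542, -0, 1.393, -0.15], TCP at [174.739, -547.808, 180.147] pointing down, gripper open.
Joint ranges: [-2.73, 2.73], [-0.86, 2.22], [0.23, 2.46], [-1.11, 4.25], [0.08, 2.63], [-2.82, 2.82]. Speed limits (rad/s): [2.79, 2.79, 3.14, 3.14, 3.14, 3.14].

## Interface

Orientations are given as a rotation vector (axis times angle).
In Python, from cell import ctrl gives the robot as it stands. The module is installed in compiled form; this text tells all that it offers.
- The arm moves only by the shell command python3 -m pendant 'ROWS' [OPENING]. ROWS is JSON, a list of rows, each a list of 2 entries, a list of its own where there are three numbers: the shift along the tool's x, y, z in m, then the turn, a rotation vector about the tool's x, y, z in degrees. A call has 1 to 10 rows; each row is the pose to reach, as a shift and turn from the pose measured when the call began, along the tool's axes at that moment; what a row does not reach only later rows make up. A row lasts 1/8 s, in which the tool goes at most 62.5 mm and 10.7 degrees, less where a joint would pass 70% of its speed; a pose out of reach is approached as far as the arm can. A call with a gripper value outside its range is refused whole. OPENING is the finger opening in m, from 0 to 0.094, set as the call begins (- or left out, the last holds). The fingers move at their own pace and stop on an object; the grip force is fixed at half the most. Time passes only in rows, so rows that repeat a pose let the fingers close. It gives the time, the measured TCP pose, the force and the opening at its end, in the units of the state.
- ctrl.read_state(): the state, without advancing time (a new reading comes with each control period).
- ctrl.snapshot(name): name is "side" or "top" or "wrist"; returns (picture, depth): 480x640x3 uint8, blue, green, red; 480x640 float32, mm along the optical axis (not along the pixel's ray), 0 where there is no reading.
- ctrl.camera_model(name): a dict with "fx", "fy", "cx", "cy" (pixels), "rvec" (rotation vector, rad) and "tvec" (3), from world to camera coordinates, as OpenCV has them. Camera axes: x right, y down, z forward; pixel columns grow to the right and rows downward; lengths in mm; the calibration is good to about 2 mm. A picture is of the moment at which its call begins: read the wrist's pose just before it. camera_model takes no time and is no camera call; for the wrist camera it gives the pose at the moment of the call.
- ctrl.hand_in(): hands the job in, once; it reports no verdict.
Trained networks look in the newest picture that a camera, given by its name, has taken for a name from the list of things; names that differ only in an ending like _2 or _b are one class to them, and where a whole thing is asked for, a point or a joint stands for the part that bears it (a point fixed in the world has none). Each returns a list of dicts, best first, with "confidence" (0 to 1); they miss things now and then, are a little off and sometimes report something else, mostly with a low value. They report only what shows in the picture. A call takes as long as a camera call.
- ctrl.boxes_of(camera, query): "rect" ([left, top, right, bottom] in pixels, round what is visible of it).
- ctrl.silhouettes(camera, query): "region" (480x640 bool, what is visible of it) and "rect" ([left, top, right, bottom] in pixels, round what is visible of it).
- ctrl.place_of(camera, query): "at" ([column, row] in pixels: a listed point, or the origin of a listed thing).
The state is a dict: "time_s": time; "joint_pos": joint angles; "qvel": joint speeds; "joint_efforts": joint torques, N m; "position": TCP position; "orientation": TCP orientation; "force": force on the tool from outside, world axes, zero at the start; "wrist_torque": the same for the moment, N m; "gripper_width": opening from 0.0 (shut) to 1.0 (fully open).
Only numpy, scipy, OpenCV 4.12 (cv2) and the standard library are available. Lean on these libraries where they do the work, as an engineer would, in place of code of your own. Each camera call takes 0.05 s, during which the arm holds its last target.

## Working session

There is one attempt and no reset: what is moved stays moved. The work goes in short steps, Python scripts to look and compute and a shell command to move; the robot and the scene stay as the last step left them, time stands still between calls to the robot, and variables do not carry over. Pictures are saved under pics/ and viewed, and the job is handed in when it is done.

```bash
mkdir -p pics; ls
python3 - <<'E'
from cell import ctrl
import cv2
s=ctrl.read_state();print(s)
for n in ("side","top","wrist"):
    p,d=ctrl.snapshot(n); cv2.imwrite(f"pics/{n}0.png",p); print(n,ctrl.camera_model(n))
E
```

```text
pics
{'time_s': 0.0, 'joint_pos': array([-1.41250931e+00,  2.07395402e-01,  1.54293160e+00, -2.00648743e-05,
        1.39350963e+00, -1.50469684e-01]), 'qvel': array([-0.00041585, -0.00129507,  0.00097608,  0.00041669,  0.00052755,
        0.001162  ]), 'joint_efforts': array([-4.43003200e-04, -3.70883882e+01, -2.81413239e+01,  6.98807859e-02,
        3.61502822e-02, -1.90198343e-04]), 'position': array([ 174.58944984, -546.95061663,  179.01545825]), 'orientation': array([-0.31982174,  2.05730944, -2.0526428 ]), 'force': array([ 0.46009462,  0.32934076, -0.05565642]), 'wrist_torque': array([-0.00395331,  0.037855  ,  0.03840004]), 'gripper_width': 0.9985199661866063}
side {'fx': 440.3180439110515, 'fy': 440.3180439110515, 'cx': 324.69015329955783, 'cy': 246.72026182515336, 'rvec': array([ 0.20206221, -2.66103767,  1.4886357 ]), 'tvec': array([562.42805611, 115.72722986, 983.10600271])}
top {'fx': 580.424966386451, 'fy': 580.424966386451, 'cx': 318.42443407789733, 'cy': 239.4157975121044, 'rvec': array([ 2.13063529, -2.13096895,  0.1974743 ]), 'tvec': array([  30.67669985,  571.1291865 , 1235.38433716])}
wrist {'fx': 375.937308354291, 'fy': 375.937308354291, 'cx': 311.3326124667164, 'cy': 242.0926460810696, 'rvec': array([-2.35517024,  1.72260415,  0.23336762]), 'tvec': array([-573.91540795,  -26.36273208,  391.89653465])}
```

View pics/top0.png

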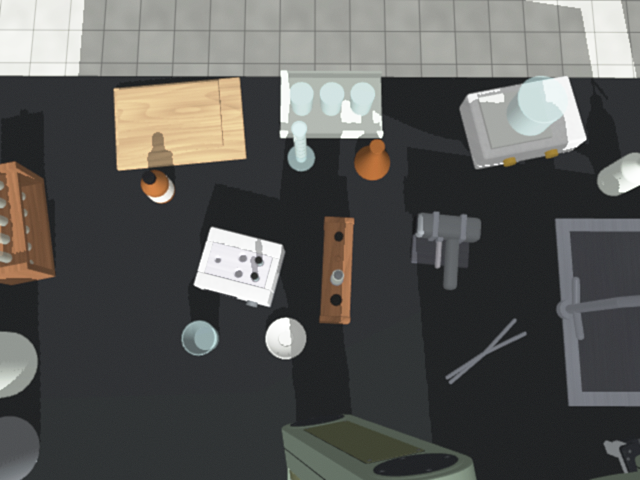

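View pics/side0.png

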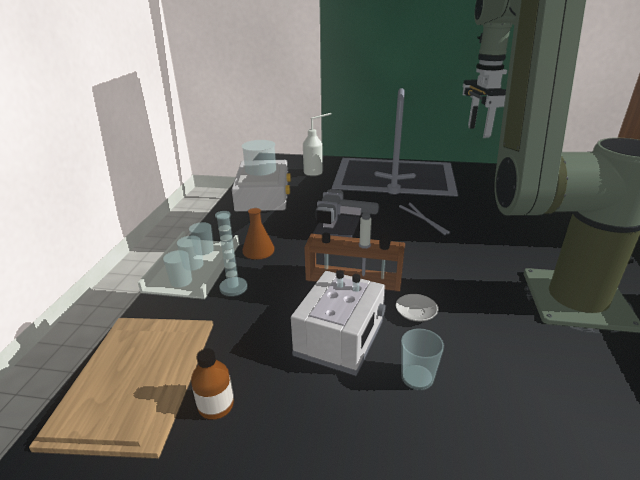

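View pics/wrist0.png

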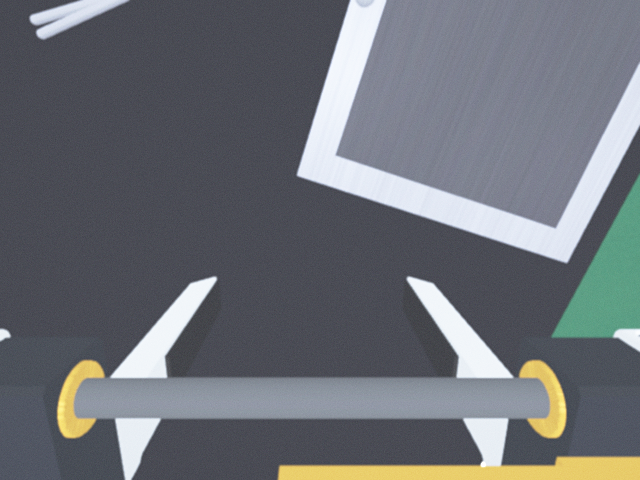

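```bash
cat > h.py <<'E'
import numpy as np,cv2
from cell import ctrl
from scipy.spatial.transform import Rotation as R
def cam(n):
    m=ctrl.camera_model(n); return m,R.from_rotvec(m['rvec']).as_matrix(),np.array(m['tvec'])
def at_z(n,uv,z):
    m,Rm,t=cam(n); d=Rm.T@np.array([(uv[0]-m['cx'])/m['fx'],(uv[1]-m['cy'])/m['fy'],1]); c=-Rm.T@t
    return c+d*(z-c[2])/d[2]
def proj(n,p):
    m,Rm,t=cam(n); q=Rm@np.array(p)+t; return np.array([m['fx']*q[0]/q[2]+m['cx'],m['fy']*q[1]/q[2]+m['cy']])
def cloud(n,d):
    m,Rm,t=cam(n); v,u=np.mgrid[:480,:640]
    q=np.stack([(u-m['cx'])/m['fx']*d,(v-m['cy'])/m['fy']*d,d],-1)
    return (q-t)@Rm
def tri(uvs):
    A=np.zeros((3,3));b=np.zeros(3)
    for n,uv in uvs:
        m,Rm,t=cam(n); d=Rm.T@np.array([(uv[0]-m['cx'])/m['fx'],(uv[1]-m['cy'])/m['fy'],1]);d/=np.linalg.norm(d);c=-Rm.T@t
        P=np.eye(3)-np.outer(d,d);A+=P;b+=P@c
    return np.linalg.solve(A,b)
E
python3 - <<'E'
from h import *
np.set_printoptions(precision=1,suppress=True)
for n in ("top","side"):
    p,d=ctrl.snapshot(n); C=cloud(n,d)
    for q,z in (("probe",10),("rack",0),("block",0),("well",100),("reader",0),("grip_back",69),("trigger_face",69),("tube",10),("pipette",None)):
        for r in ctrl.place_of(n,q)[:2]:
            print(n,q,round(r['confidence'],2),r['at'], at_z(n,r['at'],z or 10))
    for q in ("probe","rack","block","reader","trigger"):
        for r in ctrl.silhouettes(n,q)[:1]:
            g=r['region']&(d>0); P=C[g]; print(n,q,round(r['confidence'],2),r['rect'],np.percentile(P,[1,50,99],axis=0).ravel())
            if q in("probe","rack","block"):
                zt=np.percentile(P[:,2],98); T=P[P[:,2]>zt-8]
                print('  top', zt,T.mean(0),len(T), cv2.minAreaRect(T[:,:2].astype(np.float32)))
E
```

```text
top probe 0.49 [336.8, 284.4] [475.4 -11.1  10. ]
top probe 0.22 [242.1, 268.8] [510.8 203.3  10. ]
top rack 0.68 [334.1, 271.9] [503.8  -5.1  10. ]
top block 0.7 [244.1, 268.3] [512.  198.8  10. ]
top well 0.61 [218.3, 258.9] [520.3 242.7 100. ]
top reader 0.86 [440.1, 259.4] [ 532.4 -246.7   10. ]
top grip_back 0.78 [456.9, 263.5] [ 514.9 -270.    69. ]
top grip_back 0.34 [162.5, 193.0] [672.1 375.7  69. ]
top trigger_face 0.63 [436.7, 257.2] [ 528.7 -226.6   69. ]
top trigger_face 0.62 [338.3, 246.5] [552.2 -12.6  69. ]
top tube 0.47 [337.0, 241.5] [573.7 -12.2  10. ]
top pipette 0.52 [333.5, 303.4] [432.7  -3.4  10. ]
top probe 0.74 [330.4, 269.4, 346.9, 284.3] [465.4 -18.8  93.9 475.1  -5.4 165.  497.7   6.4 178.9]
  top 178.11496602347802 [478.4  -6.9 175.1] 66 ((478.4398193359375, -6.622127532958984), (17.65212631225586, 16.23267364501953), 55.6025276184082)
top rack 0.62 [320.3, 215.3, 356.0, 325.8] [388.8 -46.    1.3 505.8  -7.8  95.1 610.9  24.6 101.3]
  top 100.24947394800446 [500.4  -7.9  95.8] 2332 ((500.96142578125, -8.15085220336914), (60.84663391113281, 223.6619262695
[... 1349 characters left out ...]
1, 404.5, 291.2] [ 391.1 -102.2    0.2  501.5    4.4   86.5  613.7   31.2   98.2]
  top 96.99744673452591 [500.4   2.   94.8] 1336 ((503.6351318359375, 58.32078552246094), (201.2935028076172, 223.3380584716797), 87.3945083618164)
side block 0.74 [290.9, 269.9, 384.8, 375.0] [429.3 126.7   1.5 505.2 254.9  95.6 586.5 293.3 125.6]
  top 112.23204114053026 [498.7 164.4 120.5] 185 ((497.90673828125, 161.9239501953125), (14.56936264038086, 48.43291091918945), 75.33980560302734)
side reader 0.87 [313.1, 188.4, 380.5, 234.3] [ 464.7 -460.8   -0.8  569.3 -230.7   67.7  631.2 -175.9   95.2]
side trigger 0.48 [340.1, 203.4, 359.6, 213.6] [ 509.2 -234.4   59.4  539.8 -226.8   71.9  567.9 -220.7   81.8]
```

Run:
```python
import cv2
p=cv2.imread('pics/top0.png'); cv2.imwrite('pics/topcrop.png',cv2.resize(p[200:340,180:500],None,fx=2.5,fy=2.5,interpolation=cv2.INTER_CUBIC))
```

```text
(no output)
```

View pics/topcrop.png

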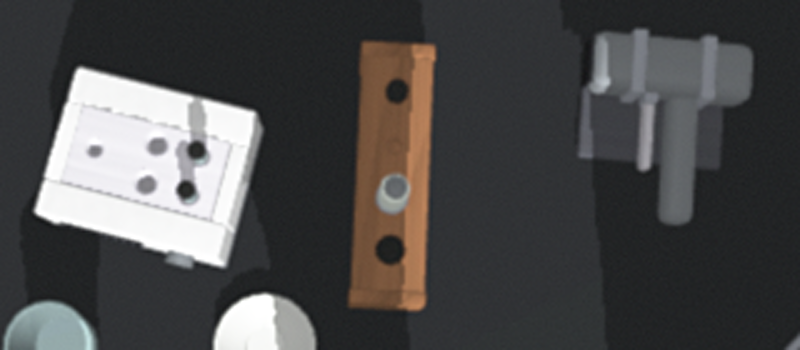

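```bash
cat >> h.py <<'E'
def mv(target,yaw_z=None,flip=1):
    """tool-frame shift (m) to target TCP, turn deg so that tool y=down, tool z horizontal at angle yaw_z deg"""
    s=ctrl.read_state(); R0=R.from_rotvec(s['orientation']).as_matrix()
    d=R0.T@(np.array(target)-s['position'])/1000
    rv=None
    if yaw_z is not None:
        a=np.deg2rad(yaw_z); z=np.array([np.cos(a),np.sin(a),0]); y=np.array([0,0,-1.]); x=np.cross(y,z)
        rv=np.rad2deg(R.from_matrix(R0.T@np.stack([x,y,z],1)).as_rotvec())
    return d,rv,s
E
python3 - <<'E'
from h import *
np.set_printoptions(precision=4,suppress=True)
s=ctrl.read_state();print(R.from_rotvec(s['orientation']).as_matrix(),s['time_s'])
for a in(87,-93): print(a,mv([478.3,-6.9,250],a)[:2])
n='top'; p,d=ctrl.snapshot(n);C=cloud(n,d)
r=ctrl.silhouettes(n,'trigger')[0];P=C[r['region']&(d>0)];P=P[P[:,2]>70];print(cv2.fitLine(P[:,:2].astype(np.float32),cv2.DIST_HUBER,0,.1,.1).ravel(),len(P))
r=ctrl.silhouettes(n,'reader')[0];P=C[r['region']&(d>0)];T=P[P[:,2]>55]
print(cv2.minAreaRect(T[T[:,0]>560][:,:2].astype(np.float32)))
B=P[(P[:,2]>85)];print(len(B),cv2.fitLine(B[:,:2].astype(np.float32),cv2.DIST_HUBER,0,.1,.1).ravel())
G=T[(T[:,0]<540)&(T[:,1]<-240)];print(len(G),cv2.fitLine(G[:,:2].astype(np.float32),cv2.DIST_HUBER,0,.1,.1).ravel())
S=P[(P[:,2]<20)];print('stand',len(S))
E
```

```text
[[-0.9527 -0.      0.3039]
 [-0.3039 -0.     -0.9527]
 [ 0.     -1.      0.    ]] 1.65
87 (array([-0.4536, -0.0699, -0.4231]), array([   0.0018, -159.3089,    0.0006]))
-93 (array([-0.4536, -0.0699, -0.4231]), array([-0.0005, 20.6911,  0.0013]))
[   0.9948   -0.1016  537.7603 -228.6286] 139
((590.6604614257812, -249.95745849609375), (144.4645538330078, 63.01246643066406), 85.55534362792969)
1547 [   0.1236    0.9923  590.793  -248.9943]
486 [   0.9955   -0.0947  498.8997 -252.1412]
stand 981
```

```bash
python3 -m pendant '[[[-0.05,-0.03,-0.05],[0,2,0]],[[-0.10,-0.06,-0.095],[0,5,0]],[[-0.15,-0.08,-0.14],[0,7,0]],[[-0.20,-0.08,-0.19],[0,9,0]],[[-0.25,-0.08,-0.23],[0,11,0]],[[-0.30,-0.08,-0.28],[0,13,0]],[[-0.35,-0.08,-0.325],[0,16,0]],[[-0.40,-0.08,-0.37],[0,19,0]],[[-0.43,-0.08,-0.40],[0,20.7,0]],[[-0.4536,-0.08,-0.4231],[0,20.7,0]]]' 0.07 && python3 -m pendant '[[[0,0,0],[0,0,0]],[[0,0,0],[0,0,0]]]'
python3 - <<'E'
from h import *
np.set_printoptions(precision=4,suppress=True)
print(mv([478.3,-6.9,126],-93)); 
p,d=ctrl.snapshot('wrist');cv2.imwrite('pics/w1.png',p)
p,d=ctrl.snapshot('side');cv2.imwrite('pics/s1.png',p)
E
```

```text
time_s: 3.05
position: [474.7, -13.2, 260.6]
orientation: [-0.059, -2.195, 2.196]
force: [0.4, -0.9, 0.9]
gripper_width: 0.745
time_s: 3.3
position: [474.4, -13.3, 260.5]
orientation: [-0.058, -2.194, 2.197]
force: [-0.3, -0.3, 0.6]
gripper_width: 0.745
(array([-0.0034,  0.1345, -0.0068]), array([-0.0689,  0.0445, -0.0477]), {'time_s': 3.3, 'joint_pos': array([-0.2099, -0.0663,  1.6671, -0.0011,  1.5397,  1.4125]), 'qvel': array([-0.0394, -0.0114,  0.0084, -0.0023,  0.0005,  0.0018]), 'joint_efforts': array([  0.979 , -26.5442, -29.6821,   0.1081,  -0.085 ,   0.0094]), 'position': array([474.4215, -13.3201, 260.4908]), 'orientation': array([-0.0575, -2.1943,  2.197 ]), 'force': array([-0.3129, -0.3123,  0.5502]), 'wrist_torque': array([-0.0107,  0.0015,  0.0109]), 'gripper_width': 0.7452856946732767})
```

View pics/w1.png

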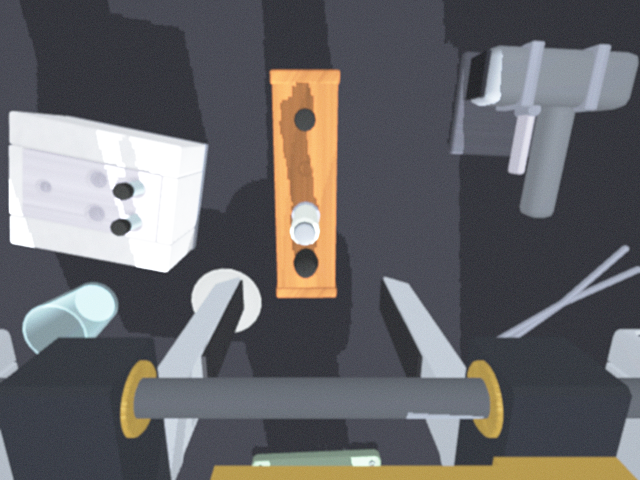

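Run:
```python
from h import *
np.set_printoptions(precision=1,suppress=True)
p,d=ctrl.snapshot('wrist');C=cloud('wrist',d)
for q in("probe","tube","pipette"):
    for r in ctrl.silhouettes('wrist',q)[:2]:
        P=C[r['region']&(d>0)];zt=np.percentile(P[:,2],95);T=P[P[:,2]>zt-4];print(q,r['confidence'],r['rect'],zt,T.mean(0),cv2.minAreaRect(T[:,:2].astype(np.float32)))
print(proj('wrist',[478.3,-6.9,175]),ctrl.camera_model('wrist'))
```

```text
probe 0.84 [287.4, 200.4, 322.1, 244.3] 175.75936714107263 [479.5  -8.  174.9] ((479.19464111328125, -8.014677047729492), (17.620922088623047, 17.78265953063965), 0.24070006608963013)
probe 0.71 [264.2, 70.1, 335.4, 296.1] 96.58906930809722 [516.3  -9.7  95.3] ((501.37445068359375, -9.042163848876953), (63.23081970214844, 223.54066467285156), 87.32787322998047)
tube 0.72 [292.0, 110.9, 314.6, 133.5] 116.40791758208817 [568.7 -12.4 115.1] ((568.3591918945312, -12.339738845825195), (17.90731430053711, 18.728160858154297), 86.79479217529297)
pipette 0.85 [292.9, 247.5, 319.3, 279.9] 133.2793939425976 [434.7  -5.8 131.3] ((434.6287536621094, -5.727235794067383), (18.421703338623047, 16.946842193603516), 45.873939514160156)
[301.9 235.3] {'fx': 375.937308354291, 'fy': 375.937308354291, 'cx': 311.3326124667164, 'cy': 242.0926460810696, 'rvec': array([-2. ,  2.1,  0.3]), 'tvec': array([ 12.4, 409.7, 594. ])}
```

```bash
python3 -m pendant '[[[-0.0043,0.02,-0.006],[0,0,0]],[[-0.0043,0.06,-0.006],[0,0,0]],[[-0.0043,0.10,-0.006],[0,0,0]],[[-0.0043,0.13,-0.006],[0,0,0]],[[-0.0043,0.1375,-0.006],[0,0,0]],[[-0.0043,0.1375,-0.006],[0,0,0]],[[-0.0043,0.1375,-0.006],[0,0,0]]]'
python3 - <<'E'
from h import *
np.set_printoptions(precision=4,suppress=True)
print(mv([479.2,-7.7,123],-93)[:2]); 
p,d=ctrl.snapshot('side');cv2.imwrite('pics/s2.png',p[100:340,250:570])
p,d=ctrl.snapshot('wrist');cv2.imwrite('pics/w2.png',p)
E
```

```text
time_s: 4.47
position: [480.7, -9.3, 124.9]
orientation: [-0.066, -2.194, 2.197]
force: [0.1, 0.1, 0.3]
gripper_width: 0.747
(array([ 0.0016,  0.0019, -0.0015]), array([-0.063 , -0.1787, -0.2715]))
```

View pics/w2.png

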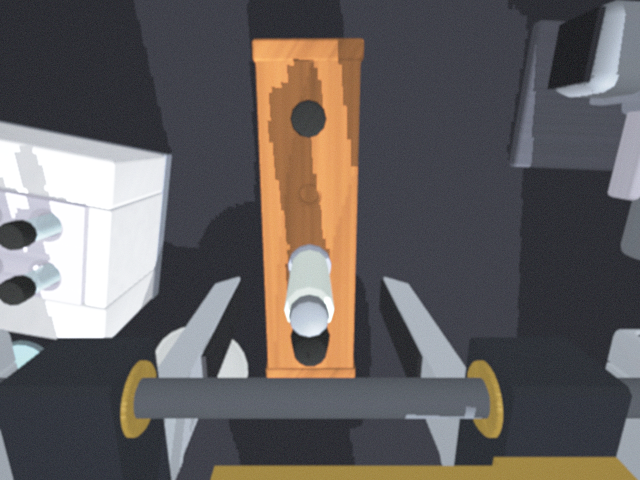

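View pics/s2.png

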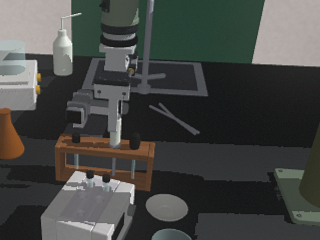

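```bash
python3 -m pendant '[[[0.001,0,-0.001],[0,0,0]],[[0.001,0,-0.001],[0,0,0]],[[0.001,0,-0.001],[0,0,0]],[[0.001,0,-0.001],[0,0,0]],[[0.001,0,-0.001],[0,0,0]],[[0.001,0,-0.001],[0,0,0]]]' 0.0; python3 -m pendant '[[[0,0,0],[0,0,0]],[[0,-0.005,0],[0,0,0]],[[0,-0.02,0],[0,0,0]],[[0,-0.05,0],[0,0,0]],[[0,-0.09,0],[0,0,0]],[[0,-0.12,0],[0,0,0]],[[0,-0.13,0],[0,0,0]],[[0,-0.13,0],[0,0,0]],[[0,-0.13,0],[0,0,0]]]'
python3 - <<'E'
from h import *
p,d=ctrl.snapshot('side');cv2.imwrite('pics/s3.png',cv2.resize(p[100:340,250:570],None,fx=2,fy=2))
p,d=ctrl.snapshot('wrist');cv2.imwrite('pics/w3.png',p)
E
```

```text
time_s: 5.32
position: [479.5, -8.1, 124.7]
orientation: [-0.065, -2.194, 2.197]
force: [-0.7, -0.0, -0.3]
gripper_width: 0.252
time_s: 6.45
position: [477.9, -7.7, 253.0]
orientation: [-0.062, -2.193, 2.195]
force: [-0.1, -0.2, -1.0]
gripper_width: 0.243
```

View pics/s3.png

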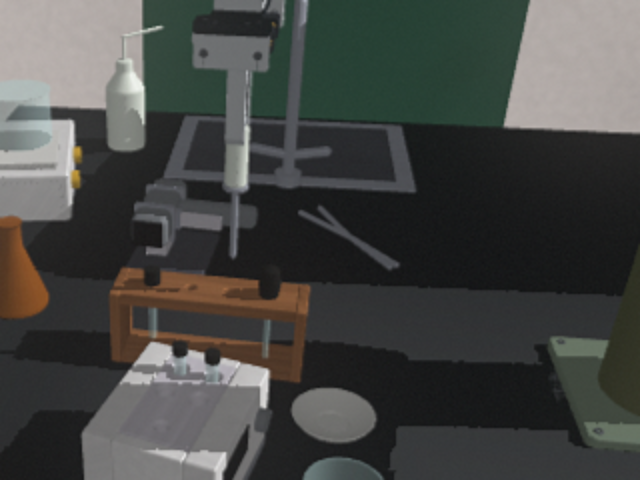

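View pics/w3.png

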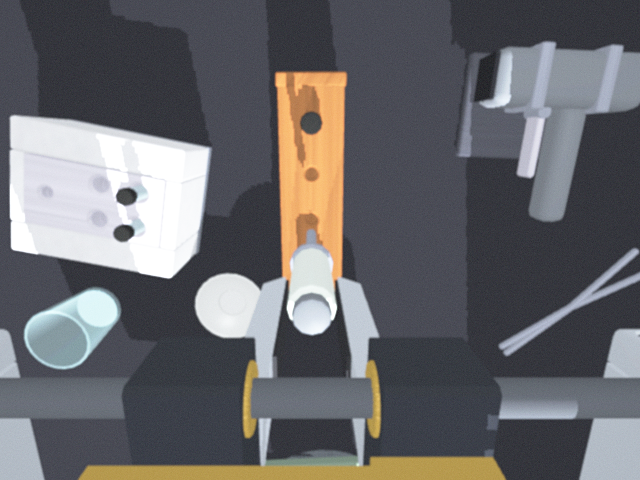

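Run:
```python
from h import *
np.set_printoptions(precision=4,suppress=True)
print(mv([520,243.5,280],-93)[:2])
p,d=ctrl.snapshot('side');C=cloud('side',d)
r=ctrl.silhouettes('side','probe')
for k in r[:2]: print(k['confidence'],k['rect'])
P=C[r[0]['region']&(d>0)]
for z in range(130,310,10):
    T=P[abs(P[:,2]-z)<5]
    if len(T): print(z,len(T),np.median(T,0))
for q in('well','block'):
  for n in ('wrist','top'):
    p,d=ctrl.snapshot(n)
    for k in ctrl.place_of(n,q)[:1]: print(n,q,k['confidence'],at_z(n,k['at'],100 if q=='well' else 0))
p,d=ctrl.snapshot('wrist');C=cloud('wrist',d);k=ctrl.silhouettes('wrist','block')[0];P=C[k['region']&(d>0)];P=P[abs(P[:,2]-100)<6];print(cv2.minAreaRect(P[:,:2].astype(np.float32)),P[:,2].mean())
```

```text
(array([-0.0282, -0.0271, -0.2531]), array([-0.0308, -0.1641, -0.0641]))
0.95 [360.5, 165.3, 373.3, 224.8]
0.7 [323.4, 231.8, 329.5, 266.6]
150 10 [476.0148  -2.8486 150.5248]
160 11 [476.2873  -3.0339 159.3708]
170 9 [476.6004  -3.2056 171.2277]
180 14 [477.0971  -3.1923 181.3637]
190 6 [476.5919  -3.3894 191.363 ]
200 12 [477.8357  -3.5177 199.5211]
210 10 [476.3261  -3.6582 211.0545]
220 7 [475.9635   2.8763 222.4142]
230 56 [478.2654   2.5151 229.4308]
240 51 [476.4298   2.0327 239.8037]
250 53 [477.144    2.4096 250.0203]
260 47 [475.6368   2.5726 259.9305]
270 51 [475.8266   2.875  269.646 ]
280 9 [476.2842   2.9121 276.1328]
290 2 [467.0028  -2.9912 288.492 ]
wrist well 0.8 [519.6263 244.2925 100.    ]
top well 0.68 [517.1198 248.3506 100.    ]
wrist block 0.71 [512.7896 199.925    0.    ]
top block 0.8 [512.3371 203.192    0.    ]
((509.3617248535156, 200.08538818359375), (161.06805419921875, 129.85244750976562), 75.60704803466797) 98.88824972302753
```

```bash
python3 -m pendant '[[[-0.002,-0.027,-0.02],[0,0,0]],[[-0.008,-0.027,-0.07],[0,0,0]],[[-0.014,-0.027,-0.12],[0,0,0]],[[-0.02,-0.027,-0.17],[0,0,0]],[[-0.024,-0.027,-0.21],[0,0,0]],[[-0.0275,-0.027,-0.24],[0,0,0]],[[-0.0282,-0.027,-0.2531],[0,0,0]],[[-0.0282,-0.027,-0.2531],[0,0,0]],[[-0.0282,-0.027,-0.2531],[0,0,0]],[[-0.0282,-0.027,-0.2531],[0,0,0]]]'
cat > look.py <<'E'
from h import *
import sys
np.set_printoptions(precision=4,suppress=True)
print(mv([520,244,280],-93))
for n in ('wrist','side','top'):
    p,d=ctrl.snapshot(n);C=cloud(n,d)
    cv2.imwrite(f'pics/{sys.argv[1]}_{n}.png',p)
    for q in ('well','probe'):
        for k in ctrl.place_of(n,q)[:1]: print(n,q,round(k['confidence'],2),k['at'],at_z(n,k['at'],100 if q=='well' else ctrl.read_state()['position'][2]-114.7))
    for k in ctrl.silhouettes(n,'block')[:1]:
        P=C[k['region']&(d>0)];P=P[abs(P[:,2]-100)<6]
        (c,s,a)=cv2.minAreaRect(P[:,:2].astype(np.float32)); a=np.deg2rad(a if s[0]>s[1] else a-90 if a>45 else a+90)
        print(n,'block',c,s,np.rad2deg(a),'well',np.array(c)+45*np.array([np.cos(a),np.sin(a)]))
E
python3 look.py a
```

```text
time_s: 8.4
position: [521.1, 242.2, 281.7]
orientation: [-0.067, -2.193, 2.196]
force: [-0.4, -0.5, -1.7]
gripper_width: 0.25
(array([ 0.0012,  0.0017, -0.0017]), array([-0.0709, -0.2527, -0.268 ]), {'time_s': 8.4, 'joint_pos': array([ 0.2863,  0.1443,  1.4065, -0.0027,  1.5868,  1.9138]), 'qvel': array([ 0.0022,  0.0006, -0.0007,  0.0016, -0.0016,  0.0008]), 'joint_efforts': array([  0.1345, -36.6342, -30.3841,  -0.0142,  -0.0912,  -0.0019]), 'position': array([521.1123, 242.2012, 281.736 ]), 'orientation': array([-0.0674, -2.1934,  2.1964]), 'force': array([-0.3757, -0.4947, -1.6504]), 'wrist_torque': array([ 0.0481,  0.0473, -0.0243]), 'gripper_width': 0.2499232448604364})
wrist well 0.78 [310.6, 218.2] [519.3552 243.4275 100.    ]
wrist probe 0.95 [309.6, 230.5] [521.9773 244.2482 167.0494]
wrist block (508.9229431152344, 200.35565185546875) (160.07334899902344, 130.01904296875) 75.54874420166016 well [520.153  243.9319]
side well 0.55 [334.8, 309.8] [512.3245 236.0161 100.    ]
side probe 0.63 [330.7, 283.6] [517.977  247.5614 166.9138]
side block (508.2151184082031, 201.54193115234375) (162.7002410888672, 130.460693359375) 75.4599838256836 well [519.5126 245.1007]
top block (508.4700012207031, 200.3332061767578) (159.4816131591797, 129.58779907226562) 75.54373168945312 well [519.7038 243.9084]
```

View pics/a_wrist.png

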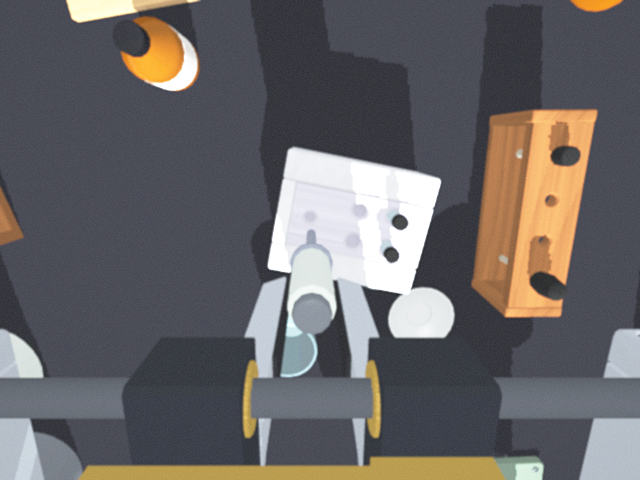

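View pics/a_side.png

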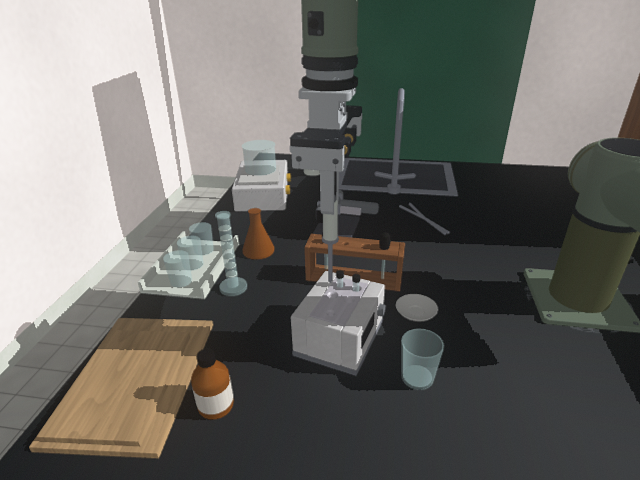

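View pics/a_top.png

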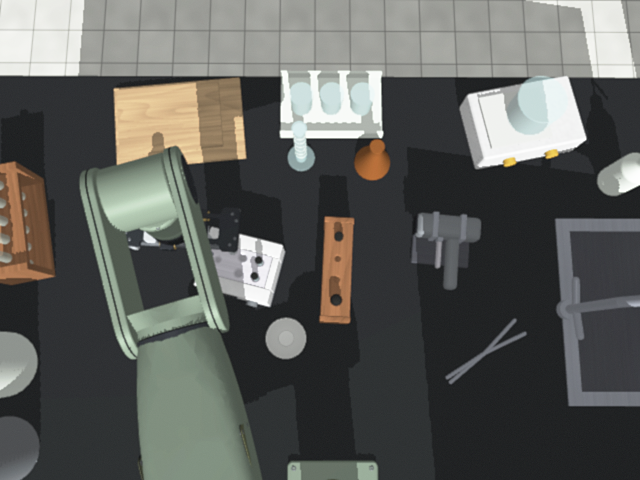

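```bash
python3 -m pendant '[[[0.001,0.02,-0.001],[0,0,0]],[[0.001,0.045,-0.001],[0,0,0]],[[0.001,0.06,-0.001],[0,0,0]],[[0.001,0.06,-0.001],[0,0,0]],[[0.001,0.06,-0.001],[0,0,0]]]'
python3 - <<'E'
from h import *
np.set_printoptions(precision=4,suppress=True)
print(ctrl.read_state()['position'])
for n,b in (('wrist',(240,160,400,280)),('side',(280,200,400,290))):
    p,d=ctrl.snapshot(n)
    for q in ('well','probe'):
        for k in ctrl.place_of(n,q)[:1]: print(n,q,round(k['confidence'],2),k['at'],at_z(n,k['at'],100 if q=='well' else 110))
    cv2.imwrite(f'pics/b_{n}.png',cv2.resize(p[b[1]:b[3],b[0]:b[2]],None,fx=5,fy=5,interpolation=cv2.INTER_CUBIC))
E
```

```text
time_s: 9.62
position: [521.0, 244.5, 222.5]
orientation: [-0.067, -2.196, 2.197]
force: [0.2, 0.2, -0.6]
gripper_width: 0.246
[520.9656 244.5386 222.5224]
wrist well 0.91 [311.5, 232.8] [518.1591 244.8708 100.    ]
wrist probe 0.81 [310.8, 230.6] [522.4729 245.2052 110.    ]
side well 0.86 [330.2, 312.4] [519.5627 244.4522 100.    ]
side probe 0.92 [330.7, 309.6] [518.0252 248.4755 110.    ]
```

View pics/b_wrist.png

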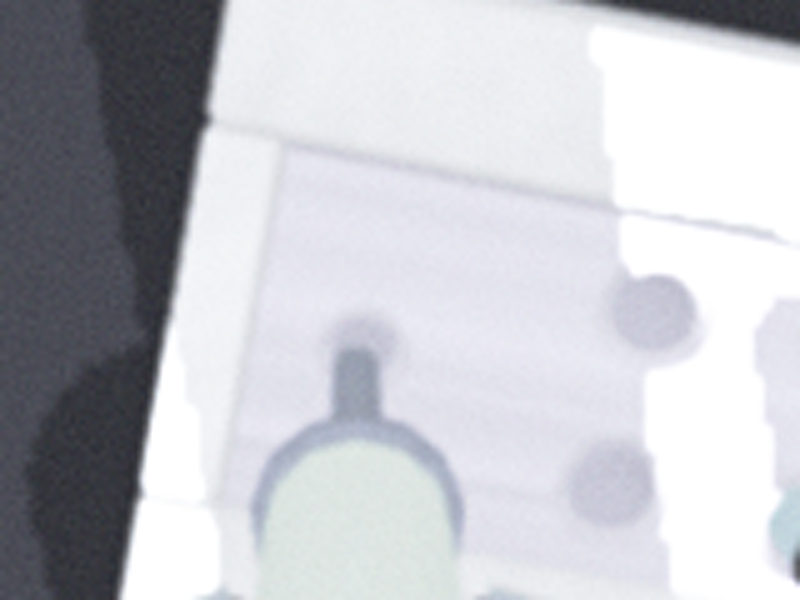

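View pics/b_side.png

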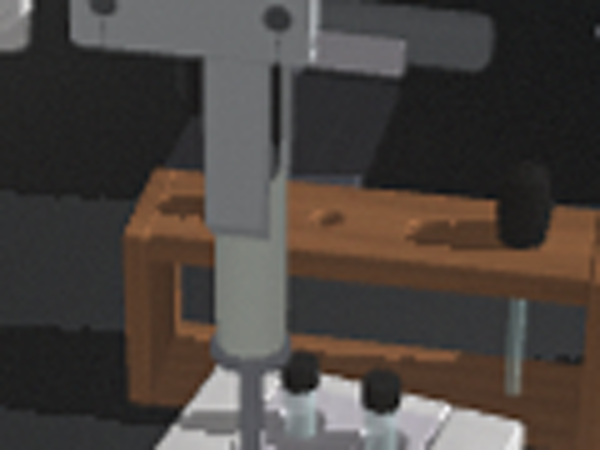

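Run:
```python
from h import *
np.set_printoptions(precision=2,suppress=True)
print(at_z('wrist',(312.6,229.8),100),at_z('wrist',(311.4,230.4),108))
m,Rm,t=cam('wrist');print(-Rm.T@t, Rm[2])
print('pred px of TCP-line tip',proj('wrist',[520.97,244.54,108]),proj('wrist',[519.8,244,100]))
p,d=ctrl.snapshot('side')
cv2.imwrite('pics/c_side.png',cv2.resize(p[280:340,300:380],None,fx=10,fy=10,interpolation=cv2.INTER_CUBIC))
print('side',proj('side',[519.8,244,100]),proj('side',[521,244.5,108]))
```

```text
[520.37 243.53 100.  ] [521.76 244.53 108.  ]
[596.65 240.55 427.42] [-0.26  0.01 -0.97]
pred px of TCP-line tip [311.44 231.28] [312.11 230.45]
side [330.11 312.23] [329.39 308.9 ]
```

View pics/c_side.png

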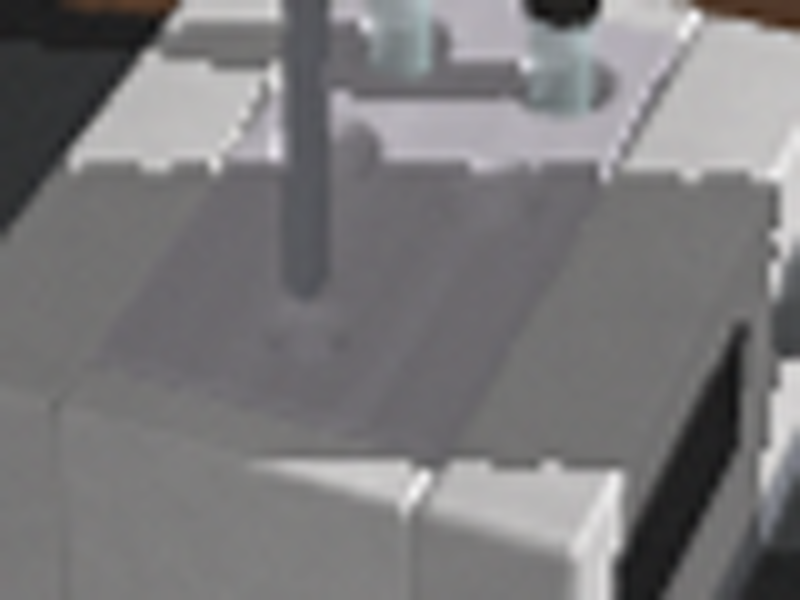

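```bash
python3 -m pendant '[[[0.0008,0,0.0007],[0,0,0]],[[0.0008,0.005,0.0007],[0,0,0]],[[0.0008,0.01,0.0007],[0,0,0]],[[0.0008,0.015,0.0007],[0,0,0]],[[0.0008,0.02,0.0007],[0,0,0]],[[0.0008,0.02,0.0007],[0,0,0]]]'
python3 - <<'E'
from h import *
np.set_printoptions(precision=2,suppress=True)
s=ctrl.read_state();print(s['position'],s['force'],s['wrist_torque'])
p,d=ctrl.snapshot('wrist');cv2.imwrite('pics/d1.png',cv2.resize(p[180:300,240:400],None,fx=4,fy=4))
p,d=ctrl.snapshot('side');cv2.imwrite('pics/d2.png',cv2.resize(p[230:350,280:400],None,fx=5,fy=5))
E
```

```text
time_s: 10.72
position: [519.4, 243.6, 201.3]
orientation: [-0.065, -2.194, 2.197]
force: [-0.2, 0.6, -0.7]
gripper_width: 0.247
[519.38 243.58 201.26] [-0.23  0.62 -0.7 ] [-0.01  0.01 -0.  ]
```

View pics/d1.png

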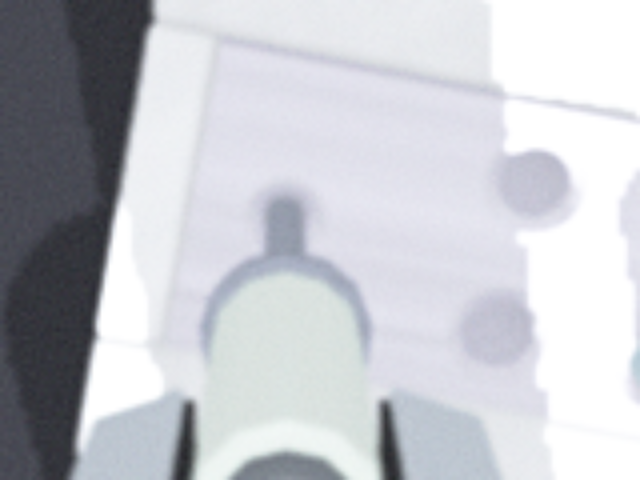

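View pics/d2.png

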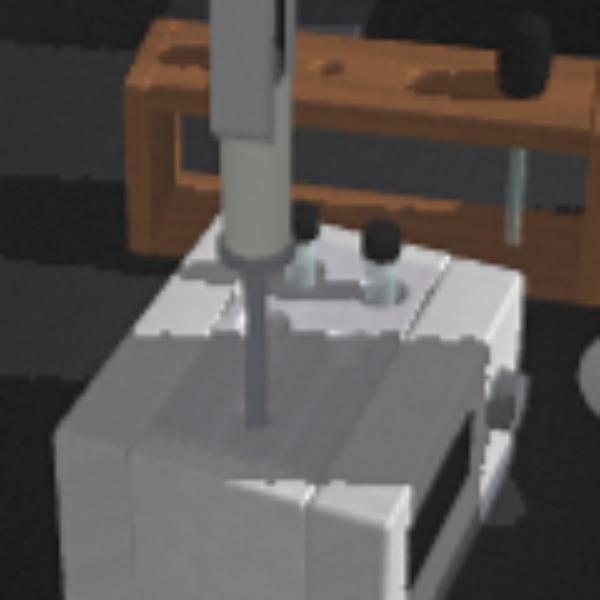

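```bash
python3 -m pendant '[[[0,0.008,0],[0,0,0]],[[0,0.016,0],[0,0,0]],[[0,0.024,0],[0,0,0]],[[0,0.032,0],[0,0,0]],[[0,0.04,0],[0,0,0]],[[0,0.045,0],[0,0,0]],[[0,0.045,0],[0,0,0]]]';python3 - <<'E'
from h import *
np.set_printoptions(precision=4,suppress=True)
s=ctrl.read_state();print(s['position'],s['force'],s['wrist_torque'])
print(mv([519.4,243.6,129],-93)[:2])
E
```

```text
time_s: 11.7
position: [519.7, 243.6, 156.4]
orientation: [-0.065, -2.194, 2.197]
force: [-0.0, -0.4, -1.4]
gripper_width: 0.246
[519.7296 243.5652 156.3949] [-0.0068 -0.3567 -1.3982] [-0.0284  0.0273 -0.0274]
(array([ 0.0004,  0.0274, -0.    ]), array([-0.0634, -0.1624, -0.2406]))
```

```bash
python3 -m pendant '[[[0,0.008,0],[0,0,0]],[[0,0.016,0],[0,0,0]],[[0,0.021,0],[0,0,0]],[[0,0.0235,0],[0,0,0]],[[0,0.025,0],[0,0,0]],[[0,0.0265,0],[0,0,0]],[[0,0.028,0],[0,0,0]],[[0,0.028,0],[0,0,0]]]'
```

```text
time_s: 12.7
position: [520.4, 243.7, 129.7]
orientation: [-0.067, -2.195, 2.197]
force: [-0.8, -0.8, 4.4]
gripper_width: 0.248
```

```bash
python3 -m pendant '[[[0,0.001,0],[0,0,0]],[[0,0.002,0],[0,0,0]],[[0,0.003,0],[0,0,0]],[[0,0.003,0],[0,0,0]]]'
python3 - <<'E'
from h import *
p,d=ctrl.snapshot('side');cv2.imwrite('pics/e2.png',cv2.resize(p[250:350,280:400],None,fx=6,fy=6,interpolation=cv2.INTER_CUBIC))
p,d=ctrl.snapshot('wrist');cv2.imwrite('pics/e1.png',p)
E
```

```text
time_s: 13.2
position: [521.0, 243.8, 129.6]
orientation: [-0.068, -2.196, 2.198]
force: [-5.8, -1.9, 13.1]
gripper_width: 0.252
```

View pics/e2.png

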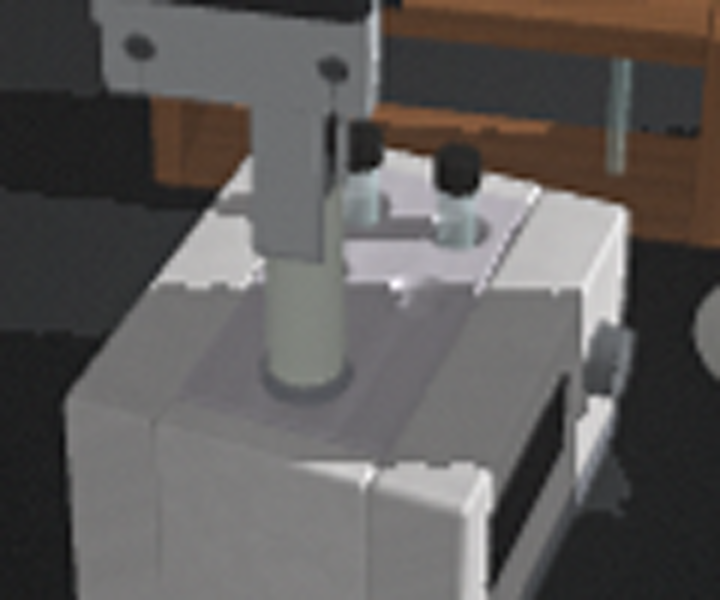

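View pics/e1.png

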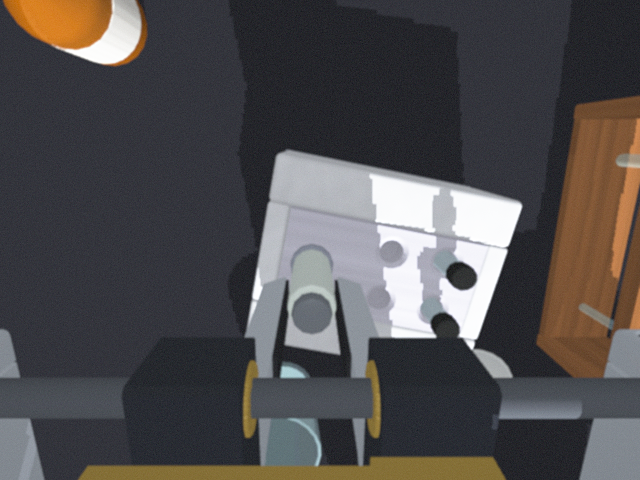

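```bash
python3 -m pendant '[[[0.001,0,0],[0,0,0]],[[0.001,0,0],[0,0,0]],[[0.001,0,0],[0,0,0]],[[0.001,0,0],[0,0,0]]]' 0.06; python3 -m pendant '[[[0,-0.01,0],[0,0,0]],[[0,-0.03,0],[0,0,0]],[[0,-0.06,0],[0,0,0]],[[0,-0.1,0],[0,0,0]],[[0,-0.14,0],[0,0,0]],[[0,-0.14,0],[0,0,0]]]'
python3 - <<'E'
from h import *
np.set_printoptions(precision=4,suppress=True)
p,d=ctrl.snapshot('wrist');cv2.imwrite('pics/f1.png',p)
C=cloud('wrist',d);r=ctrl.silhouettes('wrist','probe')[0];P=C[r['region']&(d>0)];print(np.percentile(P[:,2],[50,90,95,99]))
p,d=ctrl.snapshot('side');cv2.imwrite('pics/f2.png',cv2.resize(p[230:350,280:400],None,fx=5,fy=5,interpolation=cv2.INTER_CUBIC))
C=cloud('side',d);r=ctrl.silhouettes('side','probe')[0];P=C[r['region']&(d>0)];print(r['rect'],np.percentile(P[:,2],[1,50,90,95,99]))
for a in(84.5,-95.5):print(mv([516.1,-252.3,270],a)[:2])
E
```

```text
time_s: 13.8
position: [519.7, 243.7, 129.0]
orientation: [-0.067, -2.196, 2.198]
force: [0.1, -0.5, -0.6]
gripper_width: 0.622
time_s: 14.55
position: [521.5, 244.8, 274.3]
orientation: [-0.078, -2.204, 2.199]
force: [0.3, -0.6, -0.2]
gripper_width: 0.638
[166.8815 177.4826 177.8712 178.38  ]
[323.7, 276.4, 340.2, 318.0] [101.3657 143.7705 176.7971 179.6648 180.5583]
(array([-0.0256, -0.0018,  0.4952]), array([  -0.3025, -177.6478,    0.1648]))
(array([-0.0256, -0.0018,  0.4952]), array([-0.1063,  2.3518, -0.1951]))
```

View pics/f1.png

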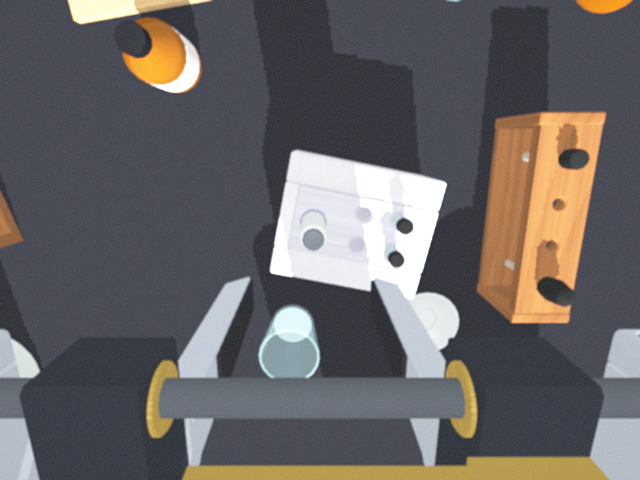

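View pics/f2.png

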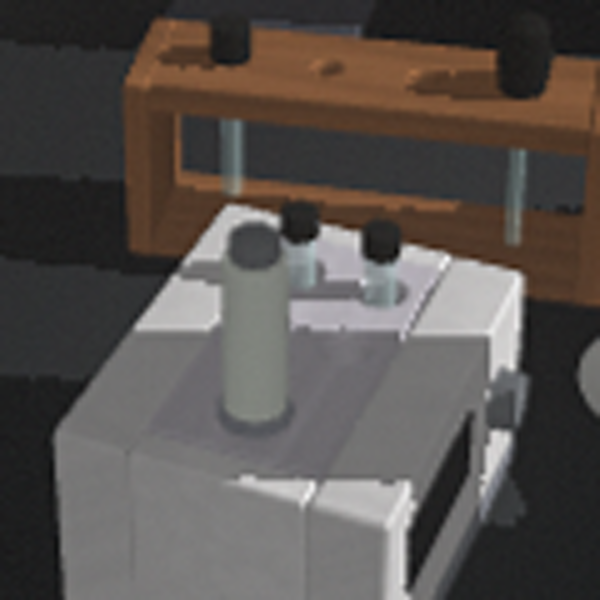

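```bash
python3 -m pendant '[[[0,0,0.03],[0,0,0]],[[-0.003,0,0.09],[0,0,0]],[[-0.006,0,0.15],[0,0.5,0]],[[-0.009,0,0.21],[0,1,0]],[[-0.012,0,0.27],[0,1.5,0]],[[-0.015,0,0.33],[0,2,0]],[[-0.02,0,0.39],[0,2.3,0]],[[-0.025,0,0.44],[0,2.3,0]],[[-0.0256,0,0.48],[0,2.3,0]],[[-0.0256,0,0.4952],[0,2.3,0]]]' 0.09; python3 -m pendant '[[[0,0,0],[0,0,0]],[[0,0,0],[0,0,0]]]';cat > rd.py <<'E'
from h import *
import sys
np.set_printoptions(precision=2,suppress=True)
s=ctrl.read_state();print(s['time_s'],s['position'])
for n in ('wrist','top'):
    p,d=ctrl.snapshot(n);C=cloud(n,d);cv2.imwrite(f'pics/{sys.argv[1]}_{n}.png',p)
    for q in('reader','grip_back','trigger_face'):
        for k in ctrl.place_of(n,q)[:1]: print(n,q,round(k['confidence'],2),k['at'],at_z(n,k['at'],0 if q=='reader' else 69))
    for k in ctrl.silhouettes(n,'trigger')[:1]:
        P=C[k['region']&(d>0)];P=P[(P[:,2]>72)&(P[:,2]<88)];print(n,'trig',k['confidence'],cv2.minAreaRect(P[:,:2].astype(np.float32)),np.percentile(P,[2,98],axis=0),cv2.fitLine(P[:,:2].astype(np.float32),cv2.DIST_HUBER,0,.1,.1).ravel())
    for k in ctrl.silhouettes(n,'reader')[:1]:
        P=C[k['region']&(d>0)];T=P[P[:,2]>50];G=T[(T[:,0]<540)&(T[:,1]<-240)&(T[:,2]>65)]
        if len(G): print(n,'grip',cv2.minAreaRect(G[:,:2].astype(np.float32)),cv2.fitLine(G[:,:2].astype(np.float32),cv2.DIST_HUBER,0,.1,.1).ravel())
        B=T[T[:,0]>560]
        if len(B): print(n,'barrel',cv2.minAreaRect(B[:,:2].astype(np.float32)))
E
python3 rd.py g
```

```text
time_s: 16.0
position: [514.9, -253.7, 265.9]
orientation: [-0.106, -2.171, 2.171]
force: [1.2, 0.9, -0.2]
gripper_width: 0.961
time_s: 16.25
position: [514.7, -252.1, 265.1]
orientation: [-0.103, -2.173, 2.169]
force: [-0.2, -0.1, -0.1]
gripper_width: 0.958
16.25 [ 514.68 -252.09  265.1 ]
wrist reader 0.61 [307.2, 186.5] [ 535.66 -248.4     0.  ]
wrist grip_back 0.82 [326.9, 206.0] [ 521.1  -269.32   69.  ]
wrist trigger_face 0.57 [286.0, 205.7] [ 525.75 -225.64   69.  ]
wrist trig 0.86 ((540.0400390625, -230.14224243164062), (11.165569305419922, 63.91474533081055), 83.25175476074219) [[ 510.61 -237.74   74.07]
 [ 570.92 -225.14   83.56]] [   0.99   -0.11  541.43 -230.97]
wrist grip ((500.4233093261719, -256.102294921875), (25.648059844970703, 81.60586547851562), 84.18224334716797) [   0.99   -0.11  502.3  -256.27]
wrist barrel ((591.1817626953125, -250.9263916015625), (143.35635375976562, 64.98625183105469), 84.33241271972656)
top reader 0.7 [439.7, 259.4] [ 533.86 -247.97    0.  ]
top grip_back 0.59 [458.1, 261.9] [ 518.37 -272.78   69.  ]
top trigger_face 0.55 [435.7, 255.1] [ 533.3  -224.59   69.  ]
top trig 0.45 ((538.426025390625, -229.6322021484375), (10.041181564331055, 64.68544006347656), 85.54649353027344) [[ 507.78 -235.62   73.05]
 [ 570.5  -223.31   85.74]] [   1.     -0.09  539.14 -228.7 ]
top grip ((514.7411499023438, -251.0238800048828), (21.394596099853516, 43.5652961730957), 76.30917358398438) [   0.96   -0.29  517.21 -248.51]
top barrel ((591.8521728515625, -210.5050506591797), (64.56915283203125, 67.24036407470703), 1.3875763416290283)
```

View pics/g_wrist.png

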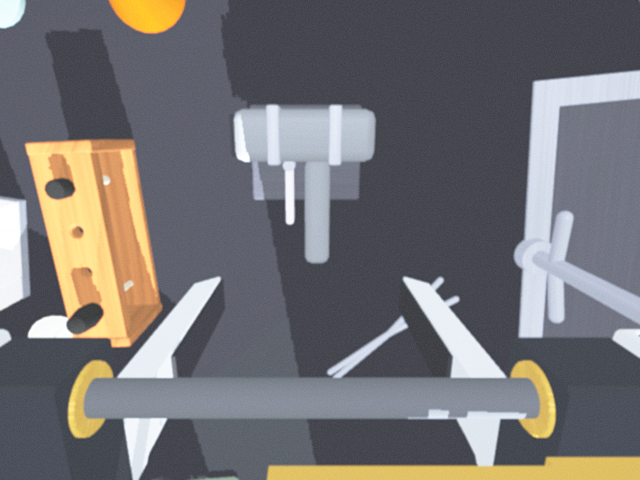

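Run:
```python
from h import *
np.set_printoptions(precision=3,suppress=True)
p,d=ctrl.snapshot('wrist');C=cloud('wrist',d).reshape(-1,3)[d.ravel()>0]
a=np.deg2rad(-6);ex=np.array([np.cos(a),np.sin(a)]);ey=np.array([-ex[1],ex[0]])
L=(C[:,:2]-[542.5,-246.3]);x=L@ex;y=L@ey;z=C[:,2]
for y0 in range(-85,85,10):
    row=[]
    for x0 in range(-90,90,10):
        m=(x>=x0)&(x<x0+10)&(y>=y0)&(y<y0+10); row.append(int(np.percentile(z[m],90)) if m.sum()>2 else -1)
    print(y0,row)
print(mv([522.6,-254.3,50],-96)[:2])
```

```text
-85 [1, 1, 1, 1, 1, 1, 1, 1, 1, 401, 1, 1, 0, -1, 0, -1, 1, 1]
-75 [1, 1, 1, 1, 1, 1, 1, 370, 415, 412, 1, 1, 89, 90, 90, 90, 88, 1]
-65 [1, 1, 1, 1, 1, 387, 396, 403, 416, 412, 13, 84, 92, 93, 92, 92, 91, 12]
-55 [1, 1, 1, 1, 1, 347, 356, 357, 416, 406, 13, 85, 92, 93, 93, 93, 91, 12]
-45 [1, 1, 1, 1, 1, 1, 10, 13, 416, 406, 13, 93, 93, 93, 93, 93, 93, 12]
-35 [1, 78, 78, 79, 79, 79, 79, 80, 416, 406, 78, 95, 95, 95, 95, 95, 95, 93]
-25 [-1, 84, 85, 84, 84, 85, 84, 84, 416, 406, 84, 84, 93, 93, 93, 93, 91, 13]
-15 [-1, 84, 85, 85, 85, 85, 85, 84, 416, 406, 85, 84, 93, 93, 93, 93, 91, 13]
-5 [1, 82, 82, 82, 82, 82, 82, 82, 416, 406, 82, 85, 92, 93, 93, 93, 91, 13]
5 [1, 1, 1, 1, 1, 80, 80, 80, 407, 405, 80, 84, 92, 92, 93, 93, 91, 12]
15 [0, 0, 1, 1, 1, 80, 80, 80, 407, 406, 81, 88, 93, 93, 93, 93, 92, 12]
25 [1, 1, 1, 1, 1, 348, 356, 355, 407, 405, 13, 95, 95, 95, 95, 95, 95, 93]
35 [1, 1, 1, 1, 1, 392, 400, 412, 413, 412, 13, 92, 93, 93, 92, 93, 91, 2]
45 [1, 1, 1, 1, 1, 0, 11, 412, 413, 412, 12, 85, 92, 93, 93, 93, 91, 12]
55 [1, 1, 0, 1, 1, 1, 10, 13, 13, 398, 13, 85, 92, 92, 92, 92, 91, 12]
65 [1, 1, 0, 1, 1, 1, 1, 1, 1, 1, 1, 0, 89, 90, 89, 89, 88, 1]
75 [1, 1, 1, 1, 1, 1, 1, 1, 1, 1, 1, 1, -1, -1, -1, -1, 1, 1]
(array([-0.008,  0.216, -0.   ]), array([0.012, 0.39 , 0.005]))
```

Run:
```python
from h import *
np.set_printoptions(precision=1,suppress=True)
p,d=ctrl.snapshot('wrist');C=cloud('wrist',d).reshape(-1,3)[d.ravel()>0]
a=np.deg2rad(-6);ex=np.array([np.cos(a),np.sin(a)]);ey=np.array([-ex[1],ex[0]])
L=(C[:,:2]-[542.5,-246.3]);x=L@ex;y=L@ey;z=C[:,2]
ok=(z>66)&(z<100)
for lo,hi in((-80,-65),(-65,-50),(-50,-40),(-30,-20),(10,20)):
    m=ok&(x>lo)&(x<hi); g=y[m&(y<5)&(y>-45)]; t=y[m&(y>5)&(y<45)]
    print(lo,'grip',np.percentile(g,[1,99]),'trig',np.percentile(t,[1,99]) if len(t) else '')
m=ok&(y>-22)&(y<-4);print('grip end x',np.percentile(x[m],1))
m=ok&(y>12)&(y<20);print('trig end x',np.percentile(x[m],1))
m=ok&(abs(y)>38)&(abs(y)<60);print('barrel x',np.percentile(x[m],[1,99]))
m=ok&(x>40)&(x<70)&(z>88);print('barrel y',np.percentile(y[m],[1,99]))
```

```text
-80 grip [-26.2  -2.2] trig 
-65 grip [-26.   -2.2] trig 
-50 grip [-26.9  -1. ] trig 
-30 grip [-26.6  -1. ] trig [11.1 19.2]
10 grip [-25.9  -1.1] trig [11.4 18.5]
grip end x -77.89257785028445
trig end x -35.57539810332642
barrel x [28.3 77.6]
barrel y [-66.2 258.9]
```

```bash
python3 -m pendant '[[[-0.0075,0.01,0],[0,0.4,0]],[[-0.0075,0.05,0.0005],[0,0.4,0]],[[-0.0075,0.09,0.0005],[0,0.4,0]],[[-0.0075,0.13,0.0005],[0,0.4,0]],[[-0.0075,0.14,0.0005],[0,0.4,0]],[[-0.0075,0.14,0.0005],[0,0.4,0]]]';python3 - <<'E'
from h import *
np.set_printoptions(precision=4,suppress=True)
print(mv([522.5,-255,50],-96)[:2])
p,d=ctrl.snapshot('wrist');cv2.imwrite('pics/i.png',p)
E
```

```text
time_s: 17.7
position: [522.2, -254.8, 125.4]
orientation: [-0.113, -2.168, 2.166]
force: [-0.1, -0.1, -0.4]
gripper_width: 0.961
(array([-0.0004,  0.0754,  0.0002]), array([ 0.0474, -0.0149,  0.0618]))
```

View pics/i.png

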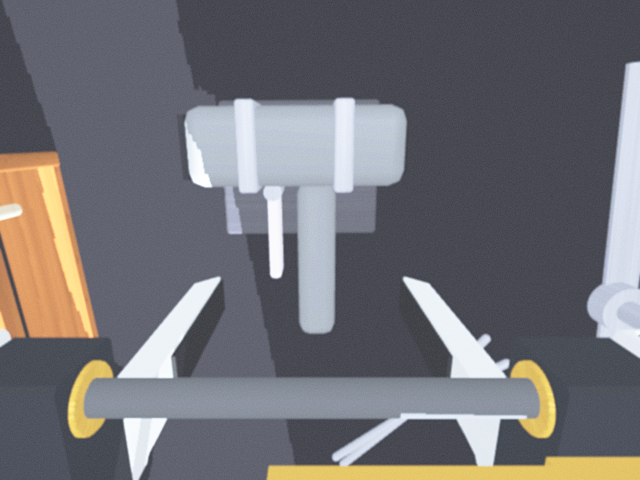

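```bash
python3 -m pendant '[[[0,0.02,0],[0,0,0]],[[0,0.04,0],[0,0,0]],[[0,0.06,0],[0,0,0]],[[0,0.073,0],[0,0,0]],[[0,0.0755,0],[0,0,0]],[[0,0.0755,0],[0,0,0]]]';python3 - <<'E'
from h import *
np.set_printoptions(precision=4,suppress=True)
print(mv([522.5,-255,50],-96)[:2])
p,d=ctrl.snapshot('wrist');cv2.imwrite('pics/j.png',p)
E
```

```text
time_s: 18.5
position: [524.0, -256.0, 52.3]
orientation: [-0.117, -2.167, 2.17]
force: [0.1, -0.5, 0.1]
gripper_width: 0.958
(array([ 0.0016,  0.0023, -0.0008]), array([-0.0785, -0.0139, -0.1655]))
```

View pics/j.png

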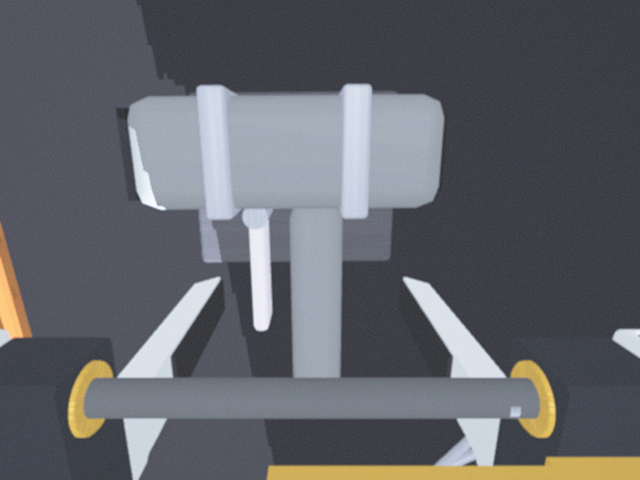

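```bash
python3 -m pendant '[[[0.001,0.002,-0.001],[0,0,0]],[[0.001,0.002,-0.001],[0,0,0]],[[0.001,0.002,-0.001],[0,0,0]],[[0.001,0.002,-0.001],[0,0,0]],[[0.001,0.002,-0.001],[0,0,0]],[[0.001,0.002,-0.001],[0,0,0]],[[0.001,0.002,-0.001],[0,0,0]],[[0.001,0.002,-0.001],[0,0,0]]]' 0.02;python3 - <<'E'
from h import *
p,d=ctrl.snapshot('wrist');cv2.imwrite('pics/k.png',p)
E
```

```text
time_s: 19.55
position: [523.1, -255.0, 50.3]
orientation: [-0.117, -2.167, 2.171]
force: [0.3, -0.5, -1.5]
gripper_width: 0.342
```

View pics/k.png

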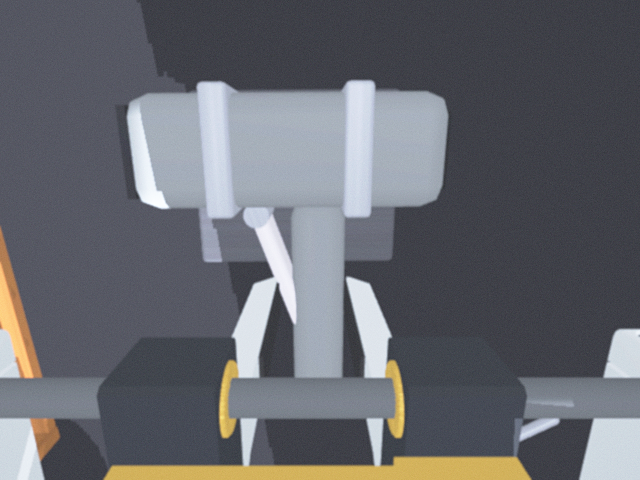

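```bash
python3 -m pendant '[[[0,0,0],[0,0,0]],[[0,0,0],[0,0,0]],[[0,0,0],[0,0,0]],[[0,0,0],[0,0,0]]]' 0.01;python3 -m pendant '[[[0,0,0],[0,0,0]],[[0,0,0],[0,0,0]],[[0,0,0],[0,0,0]],[[0,0,0],[0,0,0]],[[0,0,0],[0,0,0]]]' 0.09; python3 -m pendant '[[[0,-0.02,0],[0,0,0]],[[0,-0.05,0],[0,0,0]],[[0,-0.09,0],[0,0,0]],[[0,-0.14,0],[0,0,0]],[[0,-0.19,0],[0,0,0]],[[0,-0.22,0],[0,0,0]],[[0,-0.22,0],[0,0,0]],[[0,-0.22,0],[0,0,0]]]';python3 rd.py l
python3 - <<'E'
from h import *
p,d=ctrl.snapshot('side');cv2.imwrite('pics/l_side.png',p);cv2.imwrite('pics/l_side2.png',cv2.resize(p[230:350,280:400],None,fx=5,fy=5,interpolation=cv2.INTER_CUBIC))
E
```

```text
time_s: 20.1
position: [523.1, -255.0, 50.3]
orientation: [-0.117, -2.167, 2.171]
force: [-0.0, 0.8, -1.0]
gripper_width: 0.343
time_s: 20.72
position: [523.5, -256.0, 50.6]
orientation: [-0.119, -2.166, 2.173]
force: [0.1, 0.5, 0.2]
gripper_width: 0.84
time_s: 21.72
position: [522.0, -255.0, 269.7]
orientation: [-0.117, -2.166, 2.171]
force: [-1.1, 0.5, 0.3]
gripper_width: 0.959
21.725 [ 522.04 -255.03  269.68]
wrist reader 0.68 [302.9, 194.0] [ 533.31 -245.18    0.  ]
wrist grip_back 0.87 [328.1, 214.7] [ 517.39 -272.51   69.  ]
wrist trigger_face 0.55 [282.8, 211.4] [ 526.45 -223.87   69.  ]
wrist trig 0.73 ((539.425048828125, -229.52957153320312), (11.329931259155273, 63.949989318847656), 83.26350402832031) [[ 509.41 -237.59   74.99]
 [ 570.31 -224.98   82.06]] [   0.99   -0.1   540.82 -230.54]
wrist grip ((499.8585510253906, -255.44862365722656), (25.983394622802734, 82.4288101196289), 84.49813079833984) [   0.99   -0.1   501.89 -255.37]
wrist barrel ((590.6044311523438, -250.45809936523438), (143.71519470214844, 63.67954635620117), 83.8193130493164)
top reader 0.18 [283.2, 341.5] [348.58 109.12   0.  ]
top grip_back 0.56 [456.7, 265.8] [ 509.83 -269.37   69.  ]
top trigger_face 0.43 [435.1, 258.5] [ 525.82 -223.01   69.  ]
top trig 0.74 ((356.7841491699219, 281.6651916503906), (69.76502227783203, 68.13552856445312), 89.83008575439453) [[324.61 247.18  72.54]
 [390.8  315.9   87.67]] [  0.04  -1.   358.49 290.42]
top grip ((522.7503662109375, -247.70883178710938), (20.765230178833008, 52.101295471191406), 55.89393615722656) [   0.93   -0.38  520.82 -250.07]
top barrel ((593.4797973632812, -212.03692626953125), (67.93058013916016, 62.67087173461914), 84.13729095458984)
```

View pics/l_wrist.png

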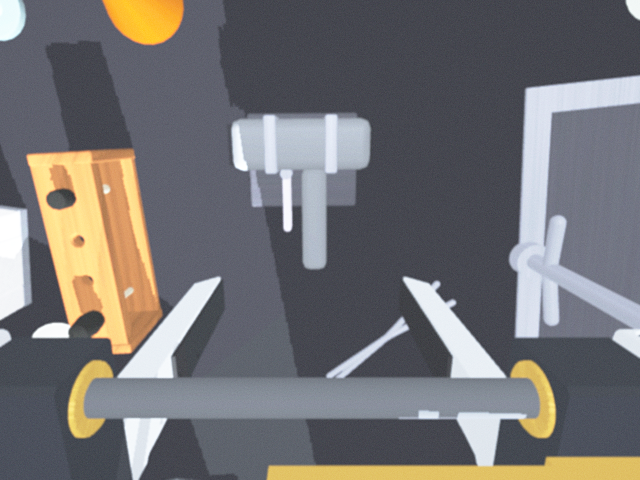

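View pics/l_side.png

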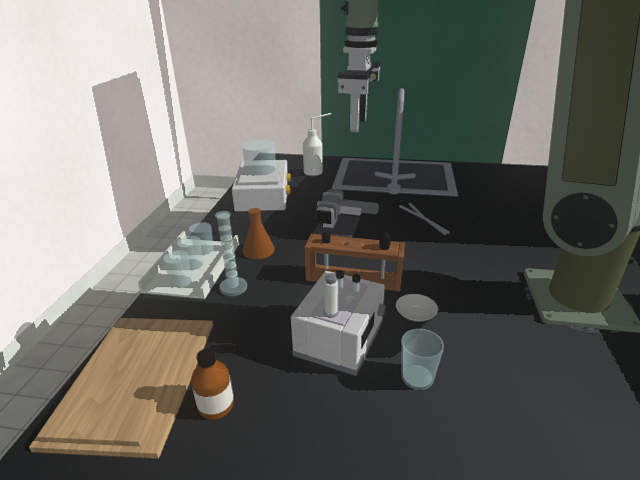

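View pics/l_side2.png

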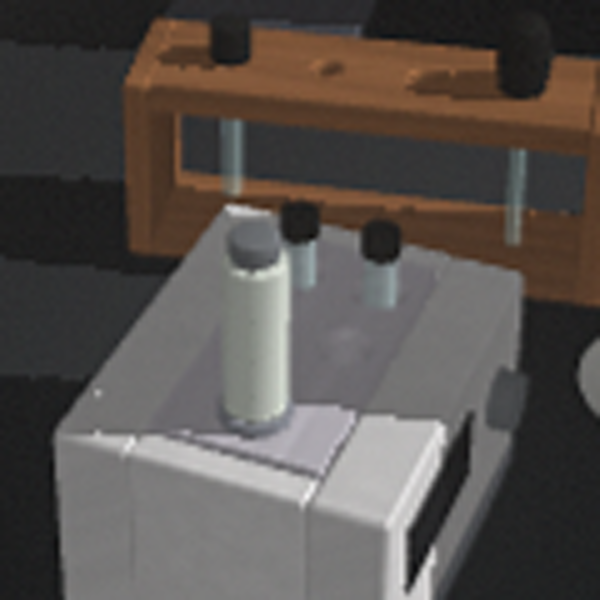

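View pics/l_top.png

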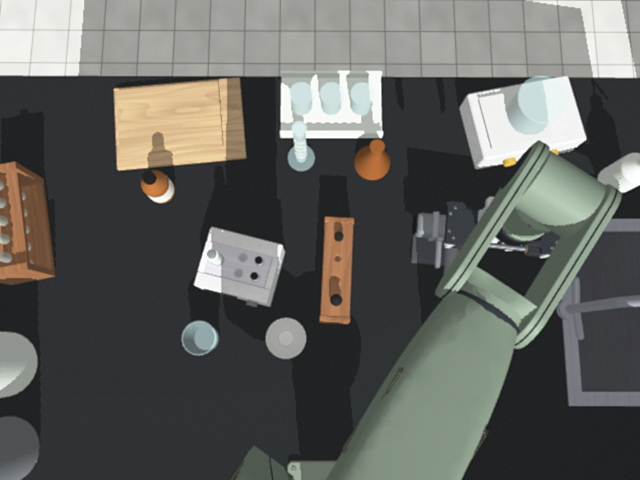

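The trigger has sprung back: its wrist-view pose matches the one before the squeeze. The side view shows the probe flush and upright on the block, and nothing else has moved, so I'm handing in.

```bash
python3 -c "
from cell import ctrl
print(ctrl.hand_in())"
```

```text
the job is handed in; nothing more can be done
None
```

The probe is standing in the block's narrow well with its collar flush. After seating it, I squeezed the reader's trigger to its stop and let it spring back, then handed the job in at about 22 s.

- **Probe:** Contact built to 13 N on the last push, at the tool height expected for the collar resting on the block. The side view then showed it upright with no gap. Its top read 177.5 mm (wrist) and 180.5 mm (side) against 180 mm expected, a spread close to the 2 mm calibration error.
- **Trigger:** The fingers stopped at about 32 mm, the expected opening at the stop. After release the wrist camera showed the blade back within 1 mm of where it started.
- **Everything else:** The tube and pipette are still in the rack. The glassware and tools look unmoved, except the tongs: the arm hid them in the last top view, but they looked in place from the wrist and side. The gripper was open and clear of everything, about 270 mm above the bench.
- **Disagreements:** In the last top view the arm hid part of the reader, so the network's reader and trigger fixes there were wrong. I ignored them and used the wrist view. The side and wrist cameras also differed by 1–2 mm on where the probe tip sat over the well; the shaft still went in with no noticeable side force.

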